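Lock the finish jar in its holder and twist off the tight lid

ROBOT

A 6-joint arm with a two-finger parallel gripper is mounted at the origin on a cart in front of the work surface, level with it; the furniture and walls round the work are solid. World frame = base frame: x ahead of the robot, y to its left, z up, the work surface at z = 0. Lengths are in m, angles in rad, forces in N, time in s.
With the tool pointing down it reaches from about 0.3 to 0.875 m from the base axis. Payload 6.4 kg.
Tool frame: the origin (TCP) lies at the very end of the fingers, on their centre line; the grasp point (between the pads) lies 19 mm behind it; y points along the fingers, z is the direction in which the jaws open and shut, and the axes are right-handed (so a half turn about y gives the same grasp; the last joint's range is limited). The gripper opens to 85 mm and grips with 20 to 120 N. Pads are 22 mm wide; open, the fingers measure 114 mm over their backs; the gripper's body (76 mm by 85 mm) begins 54 mm behind the grasp point. The pads swing forward as they close: fully open they stand 13 mm farther back than shut.
Start: joints at [0.917, 0.181, 1.607, -0, 1.354, -0.206], TCP at [0.249, 0.518, 0.231] pointing down, gripper open.
Joint ranges: [-2.99, 2.99], [-0.89, 2.07], [0.3, 2.58], [-1.14, 4.28], [0, 2.63], [-3.12, 3.12]. Speed limits (rad/s): [2.57, 2.57, 3.01, 3.14, 3.14, 3.14].

INTERFACE

Orientations are given as a 3x3 rotation matrix whose columns are the frame's x, y, z axes.
In Python, from cell import sensors, vision, sign_off gives the robot as it stands.
- The arm moves only by the tool carry_out, never from a script. Its argument "commands" is a list of rows, each an object with "jaw": the closure, from 0 (fully open) to 1 (shut); "translation": the shift along the world's x, y, z in m, a list of three; "turn": the turn, a rotation vector about the world's x, y, z in rad, a list of three. A call has 1 to 20 rows; each row shifts and turns the commanded pose from where the row before left it; what a row does not reach is not made up. A row lasts 1/10 s, in which the tool goes at most 50 mm and 8.59 degrees, less where a joint would pass 70% of its speed; a pose out of reach is approached as far as the arm can. A call is refused whole if a number of a shift passes 0.05 or a number of a turn 0.15, either way. A call with a gripper value outside its range is refused whole. The fingers move at their own pace and stop on an object; "squeeze" is the grip in N (left out, the last holds). Time passes only in rows, so rows that do not move let the fingers close. It gives the time, the measured TCP pose, the force and the opening at its end, in the units of the state.
- sensors.state(): the state, without advancing time (a new reading comes with each control period).
- vision.capture(name): name is "scene" or "top" or "wrist"; returns a dict with "pixels" (384x512x3 uint8, red, green, blue), "K" (3x3 intrinsics, pixels), "cam_to_world" (4x4, takes a point from camera to world coordinates); the wrist camera has in their place "hand_eye" (4x4, takes a point from camera to tool coordinates, whose origin is the TCP and whose axes are the tool frame's). Camera axes: x right, y down, z forward; pixel columns grow to the right and rows downward; lengths in m; the calibration is good to about 2 mm. A picture is of the moment at which its call begins: read the wrist's pose just before it. There is no depth.
- sign_off(): hands the job in, once; it reports no verdict.
The state is a dict: "t": time; "joints": joint angles; "joint_velocities": joint speeds; "tau": joint torques, N m; "ee_pos": TCP position; "ee_rot": TCP orientation; "wrist_force": force on the tool from outside, world axes, zero at the start; "wrist_torque": the same for the moment, N m; "finger_gap": opening from 0.0 (shut) to 1.0 (fully open).
Only numpy, scipy, OpenCV 4.12 (cv2) and the standard library are available. Lean on these libraries where they do the work, as an engineer would, in place of code of your own. Each camera call takes 0.05 s, during which the arm holds its last target.

TASK

Brace the amber jar in its bench holder by pressing the red lock knob down and, while it is pressed, turning it clockwise to its stop, then letting it spring back up locked. Then unscrew the tight yellow lid counterclockwise until its threads let go, stop turning soon after that, and lift it straight up. Finish still holding the lid level in the gripper, one to two centimetres above the jar's mouth, with the jar left standing clamped in the holder and the things around it left alone.

Things in the scene. Friction and masses are not known exactly. Their poses are not given: they have to be found in the camera images.
- holder: jar holder, fixed: plywood board 120 x 270 x 18 mm (x, y, z); origin at the centre of its underside. The jar stands on it at y = +60 mm, between a wooden V-block (top at z = 63 mm) on its +y side and a rubber-faced jaw on its -y side (top at z = 67 mm), which the knob drives to +y. At y = -85 mm an aluminium housing 58 mm across (top at z = 52 mm) carries the lock knob
- knob_grip (a point): on the vertical axis of the red lock knob, 13 mm below the top of its grip bar; turns with the knob, its x axis along the bar. The bar is 14 mm wide, 46 mm long, 34 mm high, on a black disc 49 mm across whose top lies 21 mm below this point. Unlocked, the bar runs along the holder's x axis
- knob (a joint): turn of the lock knob, rad, clockwise from above: 0 unlocked (start), stop at 1.36. A detent blocks it unless the knob is pressed. It drives the jaw 9.6 mm per rad onto the jar, needs up to 0.3 N m against the jaw's spring and runs back if let go half way. Let go beyond 1.25 it springs up and stays locked, at about 1.2 to 1.36
- knob_press (a joint): how far the knob is pressed down, m: 0 up, 0.009 at its stop; needs 5.3 N to start and 8.4 N at the stop, and must be at least 0.007 to turn
- jar: loose amber glass jar with a paper band, about 0.35 kg: body 68 mm across, 60 mm high, shoulder up to z = 71 mm, neck 38 mm across up to the mouth at z = 102 mm. Origin: centre of its underside. Unclamped it turns with the lid. A white sprung seal disc in the mouth pushes the lid up with about 16 N, holding it tight under two sloping lugs on the neck
- seat (a point): point on the board's top in the middle of the jar's place
- jar_mouth (a point): centre of the jar's mouth, at the top of its neck, 102 mm above the jar's underside
- lid: loose ribbed yellow twist lid, 60 mm across, 24 mm high, 60 g, a red line on top from the middle along its +x. Origin: centre of its skirt's lower edge, z up; at the start 83 mm above the jar's underside and 12 mm above its shoulder. It loosens counterclockwise seen from above, against 0.3 N m or less, rising 2.5 mm on the way
- lid_grip (a point): on the lid's axis, 14 mm above its lower edge, 10 mm below its top: the height to grip it. The lid lets go after 59 to 68 degrees (1.02 to 1.19 rad) of turn from the start, when its x axis stands 33 degrees (0.58 rad) counterclockwise of the jar's (it starts 25 to 35 degrees clockwise of it), and pops up 2 mm. Then it lifts straight off; do not turn it more than 45 degrees further
- screw_jar: bystander: clear jar with a green top, 69 x 69 x 84 mm; origin at the centre of its underside
- bench_brush: bystander: wooden bench brush, 40 x 300 x 64 mm; origin at the centre of its underside
- offcut_3: bystander: dark square wood offcut, 75 x 75 x 24 mm; origin at the centre of its underside
- sanding_block: bystander: brown sanding block, 70 x 110 x 31 mm; origin at the centre of its underside
- tape_measure: bystander: yellow tape measure, 43 x 82 x 68 mm; origin at the centre of its underside
There are look-alikes about, which are no part of the job. What is shaped like the jar but turquoise is not meant. There is more than one size of the lid; the one meant has the size given above.

How it is judged:
On the way, in this order (a step that is already met when the one before it is completed fails the run):
1. the lock knob is pressed down (value of joint knob_press above 0.006 m), for 0.05 s.
2. the knob is turned to locked and has sprung back up, with the lid still on (value of joint knob above 1.12 rad and value of joint knob_press below 0.002 m and z of lid in the frame of jar below 0.0855 m), for 0.2 s.
3. the lid's threads have let go and its lower edge is clear of the jar's mouth (z of lid in the frame of jar_mouth above 0.002 m and contact force between lid and jar below 0.2 N), for 0.2 s.
At the end, for the whole second after the job is handed in: the gripper holds the lid still and clear of the jar, lower edge 4 to 30 mm above the mouth, within 12 mm of the jar's mouth axis and 10 degrees of level; the knob is up and locked (over 1.12 rad); the jar stands upright (4 degrees), its foot within 10 mm of the seat (z of lid in the frame of jar_mouth between 0.004 and 0.03 m and horizontal distance between lid and jar_mouth below 0.012 m and angle between lid's own z axis and vertical below 0.17 rad and contact force between the fingers and lid above 1 N and contact force between lid and jar below 0.2 N and linear speed of lid below 0.02 m/s and value of joint knob above 1.12 rad and value of joint knob_press below 0.002 m and angle between jar's own z axis and vertical below 0.08 rad and distance between jar and seat below 0.01 m); the arm keeps its last pose, push and grip.
It fails at once if the lid was turned more than about 50 degrees past the point where its threads let go (or far the wrong way) (angle between the x axis of lid and the y axis of jar, either way round below 0.05 rad).
It fails at once if the jar was lifted more than 10 mm or tipped (z of jar in the frame of holder above 0.028 m or angle between jar's own z axis and vertical above 0.2 rad).
It fails at once if a bystander was pushed aside by more than 30 mm (distance of any of screw_jar, bench_brush, offcut_3, sanding_block, tape_measure from where it was at the start of the episode above 0.03 m).
It also fails if it takes over 51 s, if anything falls off the work surface, if the arm or the gripper's body presses on something with over 40 N, if the wrist force passes 120 N, or if a joint passes its speed limit or range.

## Working session

There is one attempt and no reset: what is moved stays moved. The work goes in short steps, Python scripts to look and compute and a tool call to move; the robot and the scene stay as the last step left them, time stands still between calls to the robot, and variables do not carry over. Pictures are saved under pics/ and viewed, and the job is handed in when it is done.

Besides the shell and the picture viewer there is one more tool, called after "Emit:" as name(argument=value, ...) on one line, values as JSON. carry_out: Moves the arm, as the interface text tells. Its arguments: {"type":"object","properties":{"commands":{"type":"array"},"squeeze":{"type":"number"}},"required":["commands"]}

```bash
mkdir -p pics; python3 - <<'E'
from cell import sensors, vision
import cv2,numpy as np
s=sensors.state()
for k,v in s.items(): print(k,np.round(v,3).tolist())
for n in ("scene","top","wrist"):
    c=vision.capture(n); cv2.imwrite(f"pics/{n}0.png",c["pixels"][:,:,::-1])
    np.savez(f"{n}0.npz",**c)
    print(n,c["K"].round(1).tolist(),(c.get("cam_to_world") if "cam_to_world" in c else c["hand_eye"]).round(4).tolist())
E
```

```text
t 0.0
joints [0.917, 0.182, 1.608, 0.0, 1.354, -0.206]
joint_velocities [0.001, 0.0, -0.002, -0.0, -0.001, -0.001]
tau [0.0, -44.489, -35.133, -0.0, 0.009, 0.0]
ee_pos [0.249, 0.518, 0.23]
ee_rot [[0.901, -0.001, 0.433], [-0.433, -0.001, 0.901], [-0.0, -1.0, -0.002]]
wrist_force [-0.13, -0.066, 0.258]
wrist_torque [-0.002, -0.026, -0.016]
finger_gap 0.999
scene [[441.1, 0.0, 256.6], [0.0, 441.1, 195.9], [0.0, 0.0, 1.0]] [[0.7368, -0.3291, 0.5906, -0.2585], [-0.6761, -0.3633, 0.6411, -0.8376], [0.0036, -0.8716, -0.4901, 0.8157], [0.0, 0.0, 0.0, 1.0]]
top [[488.4, 0.0, 256.3], [0.0, 488.4, 200.0], [0.0, 0.0, 1.0]] [[-0.0005, -0.9795, 0.2015, 0.2666], [-1.0, -0.0003, -0.0039, 0.0759], [0.0039, -0.2015, -0.9795, 1.6318], [0.0, 0.0, 0.0, 1.0]]
wrist [[315.5, 0.0, 256.1], [0.0, 315.5, 190.1], [0.0, 0.0, 1.0]] [[-0.0004, 0.9595, 0.2818, -0.072], [0.0013, -0.2818, 0.9595, -0.1432], [1.0, 0.0008, -0.0011, -0.0006], [0.0, 0.0, 0.0, 1.0]]
```

View pics/scene0.png

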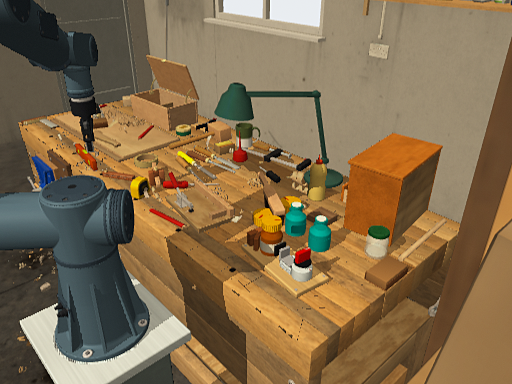

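View pics/top0.png

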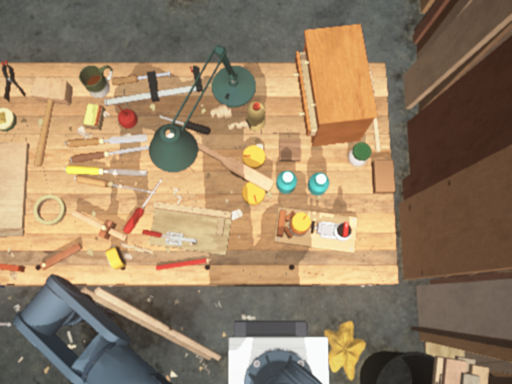

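View pics/wrist0.png

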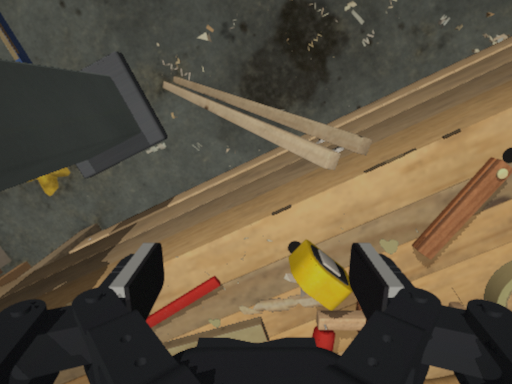

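The top view has the holder at about (316,230), the yellow lid at (300,222) and the red knob at (345,230). I'll zoom in on these.

```bash
cat > h.py <<'E'
import numpy as np
def ray(c,uv,z,T=None):
    T=c["cam_to_world"] if T is None else T
    d=T[:3,:3]@np.linalg.inv(c["K"])@np.array([uv[0],uv[1],1.]); o=T[:3,3]
    return o+d*(z-o[2])/d[2]
def proj(c,p,T=None):
    T=c["cam_to_world"] if T is None else T
    q=c["K"]@(T[:3,:3].T@(np.array(p)-T[:3,3])); return q[:2]/q[2]
def wT(s,c):
    E=np.eye(4);E[:3,:3]=s["ee_rot"];E[:3,3]=s["ee_pos"];return E@c["hand_eye"]
E
python3 - <<'E'
from h import *
import cv2
c=dict(np.load("top0.npz"))
im=c["pixels"][170:270,230:400,::-1]
cv2.imwrite("pics/topz.png",cv2.resize(im,None,fx=4.7,fy=4.7,interpolation=cv2.INTER_CUBIC))
s=dict(np.load("scene0.npz"));im=s["pixels"][190:310,210:410,::-1]
cv2.imwrite("pics/scz.png",cv2.resize(im,None,fx=4,fy=4,interpolation=cv2.INTER_CUBIC))
print(ray(c,(300,222),.125),ray(c,(345,230),.1),ray(c,(316,230),.018))
E
```

```text
[ 0.50650784 -0.06668714  0.125     ] [ 0.48489341 -0.21103936  0.1       ] [ 0.49657688 -0.1296623   0.018     ]
```

View pics/topz.png

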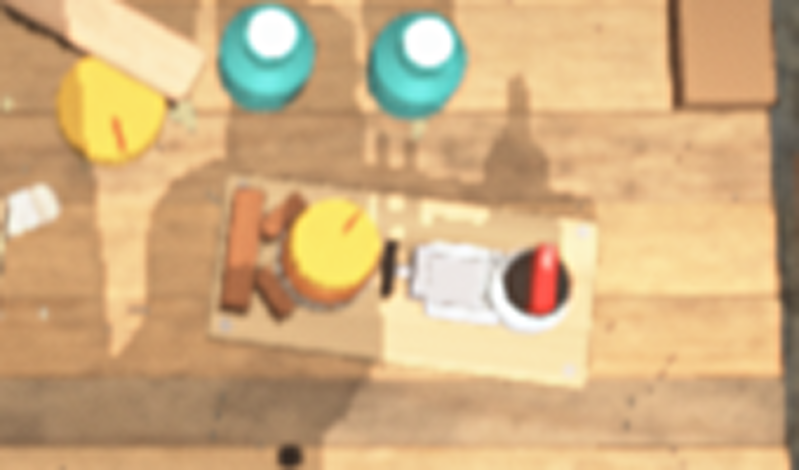

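View pics/scz.png

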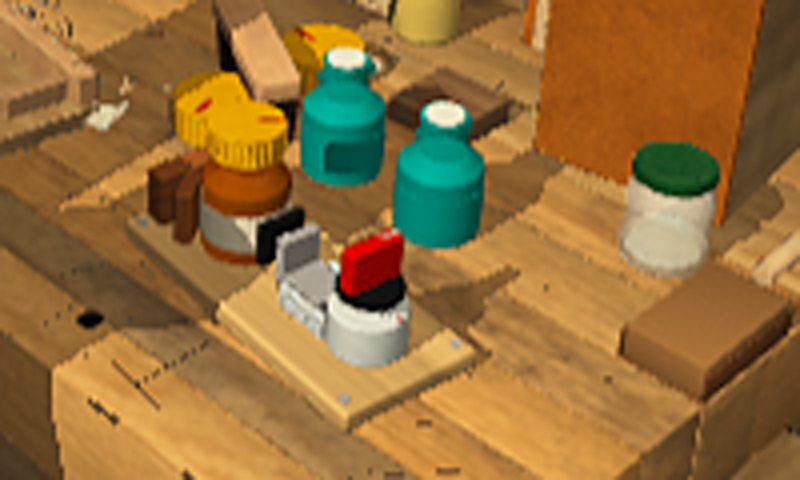

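```bash
python3 - <<'E'
from h import *
c=dict(np.load("top0.npz"));s=dict(np.load("scene0.npz"))
f=lambda p,k,o:((np.array(p)+.5)/k-.5+o)
P=[ray(c,f(p,4.7,np.array([230,170])),.018) for p in [(230,178),(597,220),(583,385),(212,335)]]
P=np.array(P);print(P.round(4)); C=P.mean(0);print("C",C, np.linalg.norm(P[0]-P[1]),np.linalg.norm(P[1]-P[2]))
d=(P[0]+P[3]-P[1]-P[2]);yaw=np.arctan2(d[1],d[0])-np.pi/2;print("yaw",yaw)
R=np.array([[np.cos(yaw),-np.sin(yaw)],[np.sin(yaw),np.cos(yaw)]])
print("seat",C[:2]+R@[0,.06],"knob",C[:2]+R@[0,-.085])
print("lid top c",ray(c,f((336,245),4.7,np.array([230,170])),.125))
# knob bar top: top image bar ends, scene
for z in (.09,.1,.105,.11): 
  t=[ray(c,f(p,4.7,np.array([230,170])),z) for p in [(548,248),(542,308)]]
  u=[ray(s,f(p,4,np.array([210,190])),z) for p in [(348,252),(398,240)]]
  print(z,np.mean(t,0).round(4),np.mean(u,0).round(4), np.linalg.norm(t[0]-t[1]))
E
```

```text
[[ 0.573  -0.0055  0.018 ]
 [ 0.5425 -0.2671  0.018 ]
 [ 0.4249 -0.2523  0.018 ]
 [ 0.4602  0.0083  0.018 ]]
C [ 0.50012848 -0.12917675  0.018     ] 0.2633664748747714 0.11856165785275914
yaw -0.12522094060266387
seat [ 0.50762211 -0.06964655] knob [ 0.48951249 -0.21351121]
lid top c [ 0.50734831 -0.07012563  0.125     ]
0.09 [ 0.4904 -0.2149  0.09  ] [ 0.5011 -0.2018  0.09  ] 0.04142206570752986
0.1 [ 0.4889 -0.213   0.1   ] [ 0.4907 -0.2105  0.1   ] 0.04115341283714843
0.105 [ 0.4882 -0.212   0.105 ] [ 0.4854 -0.2149  0.105 ] 0.04101908640195772
0.11 [ 0.4875 -0.2111  0.11  ] [ 0.4802 -0.2193  0.11  ] 0.04088475996676689
```

Emit:
carry_out(commands=[{"jaw": 0.4,"translation": [0.0138,-0.043,0],"turn": [0,0,0.0203]},{"jaw": 0.4,"translation": [0.0138,-0.043,0],"turn": [0,0,0.0203]},{"jaw": 0.4,"translation": [0.0138,-0.043,0],"turn": [0,0,0.0203]},{"jaw": 0.4,"translation": [0.0138,-0.043,0],"turn": [0,0,0.0203]},{"jaw": 0.4,"translation": [0.0138,-0.043,0],"turn": [0,0,0.0203]},{"jaw": 0.4,"translation": [0.0138,-0.043,0],"turn": [0,0,0.0203]},{"jaw": 0.4,"translation": [0.0138,-0.043,0],"turn": [0,0,0.0203]},{"jaw": 0.4,"translation": [0.0138,-0.043,0],"turn": [0,0,0.0203]},{"jaw": 0.4,"translation": [0.0138,-0.043,0],"turn": [0,0,0.0203]},{"jaw": 0.4,"translation": [0.0138,-0.043,0],"turn": [0,0,0.0203]},{"jaw": 0.4,"translation": [0.0138,-0.043,0],"turn": [0,0,0.0203]},{"jaw": 0.4,"translation": [0.0138,-0.043,0],"turn": [0,0,0.0203]},{"jaw": 0.4,"translation": [0.0138,-0.043,0],"turn": [0,0,0.0203]},{"jaw": 0.4,"translation": [0.0138,-0.043,0],"turn": [0,0,0.0203]},{"jaw": 0.4,"translation": [0.0138,-0.043,0],"turn": [0,0,0.0203]},{"jaw": 0.4,"translation": [0.0138,-0.043,0],"turn": [0,0,0.0203]},{"jaw": 0.4,"translation": [0,0,0],"turn": [0,0,0]},{"jaw": 0.4,"translation": [0,0,0],"turn": [0,0,0]},{"jaw": 0.4,"translation": [0,0,0],"turn": [0,0,0]}], squeeze=60)

```text
t: 2.05
ee_pos: [0.4693, -0.1687, 0.2309]
ee_rot: [[0.992, -0.001, 0.122], [-0.122, 0.001, 0.992], [-0.001, -1.0, 0.001]]
wrist_force: [0.4, -0.5, 0.3]
finger_gap: 0.6
```

```bash
python3 - <<'E'
from cell import sensors, vision
from h import *
import cv2
s=sensors.state()
for k in("t","joints","ee_pos","ee_rot","finger_gap"): print(k,np.round(s[k],4).tolist())
c=vision.capture("wrist"); cv2.imwrite("pics/wrist1.png",c["pixels"][:,:,::-1])
np.savez("wrist1.npz",T=wT(s,c),**c)
im=c["pixels"]
cv2.imwrite("pics/wrist1b.png",cv2.resize(im[:,:,::-1],None,fx=1.56,fy=1.56,interpolation=cv2.INTER_CUBIC))
E
```

```text
t 2.05
joints [-0.5837, 0.0091, 1.7943, 0.0003, 1.3394, -2.0319]
ee_pos [0.4693, -0.1687, 0.2309]
ee_rot [[0.9925, -0.0009, 0.1224], [-0.1224, 0.0009, 0.9925], [-0.001, -1.0, 0.0008]]
finger_gap 0.5997
```

View pics/wrist1b.png

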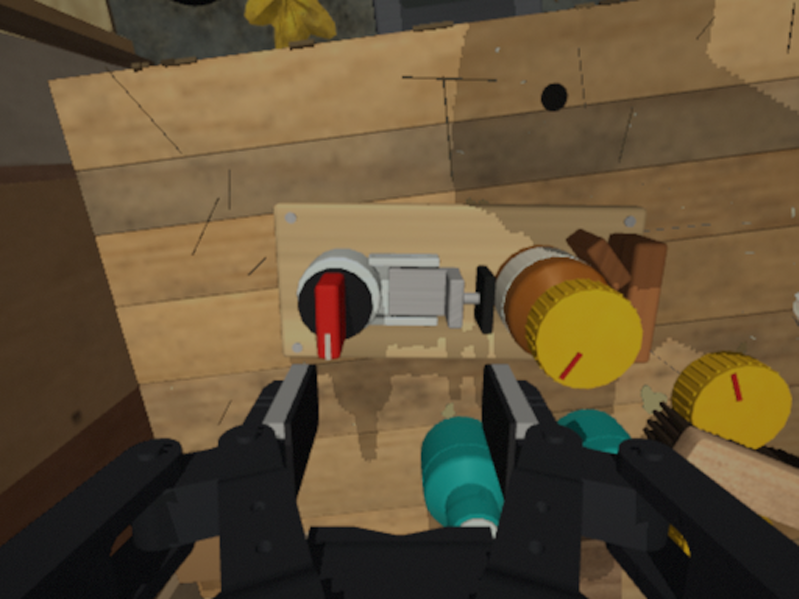

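```bash
python3 - <<'E'
from h import *
import cv2
from scipy.optimize import least_squares
w=dict(np.load("wrist1.npz"));c=dict(np.load("top0.npz"));T=w["T"]
f=lambda p:((np.array(p)+.5)/1.56-.5)
# clicked board top corners wrist (x-,y-),(x-,y+),(x+,y-)
hp=[(-.06,-.135,.018),(-.06,.135,.018),(.06,-.135,.018)]
wp=[f((276,205)),f((646,208)),f((286,357))]
g=lambda p:((np.array(p)+.5)/4.7-.5+[230,170])
tp4=[(.06,.135,.018),(.06,-.135,.018),(-.06,-.135,.018),(-.06,.135,.018)]
tt=[g(p) for p in [(230,178),(597,220),(583,385),(212,335)]]
def W(v,p):
    a=v[2];return np.array([v[0]+np.cos(a)*p[0]-np.sin(a)*p[1],v[1]+np.sin(a)*p[0]+np.cos(a)*p[1],p[2]])
def res(v,which):
    r=[]
    if 'w' in which:
        for p,q in zip(hp,wp): r+=list(proj(w,W(v,p),T)-q)
    if 't' in which:
        for p,q in zip(tp4,tt): r+=list(proj(c,W(v,p))-q)
    return r
for k in('w','t','wt'):
    o=least_squares(res,[.5,-.13,-.125],args=(k,));print(k,o.x.round(4),np.round(o.fun,1))
v=o.x
im=cv2.resize(w["pixels"][:,:,::-1],None,fx=3,fy=3,interpolation=cv2.INTER_CUBIC)
def pt(p):
    q=(proj(w,p,T)+.5)*3-.5; return (int(round(q[0])),int(round(q[1])))
kc=W(v,(0,-.085,0));print("knob",kc[:2],"seat",W(v,(0,.06,0))[:2])
for z,col in((.098,(255,0,0)),(.102,(0,255,0)),(.106,(255,255,0))):
    pts=[W(v,(sx*.023,-.085+sy*.007,z)) for sx,sy in((-1,-1),(1,-1),(1,1),(-1,1))]
    cv2.polylines(im,[np.array([pt(p) for p in pts])],True,col,1)
for r,z,y,col in((.0245,.068,-.085,(255,255,0)),(.03,.125,.06,(255,0,0)),(.034,.078,.06,(0,255,0)),(.029,.052,-.085,(0,0,255))):
    cv2.polylines(im,[np.array([pt(W(v,(r*np.cos(a),y+r*np.sin(a),z))) for a in np.linspace(0,6.28,60)])],True,col,1)
cv2.imwrite("pics/ov1.png",im[370:1150-370+0,520:1310])
E
```

```text
w [ 0.4988 -0.1283 -0.1309] [-1.5 -0.4  3.1 -0.2 -1.7  1.6]
t [ 0.5002 -0.1292 -0.1247] [-0.9 -1.1  1.  -0.1  1.   0.3 -1.2  0.8]
wt [ 0.499  -0.1284 -0.1304] [-1.6 -0.2  3.  -0.1 -1.8  1.8 -0.9 -0.9  0.9  0.5  0.7  0.9 -1.5  0.9]
knob [ 0.48791613 -0.2127017 ] seat [ 0.50676422 -0.06893192]
```

View pics/ov1.png

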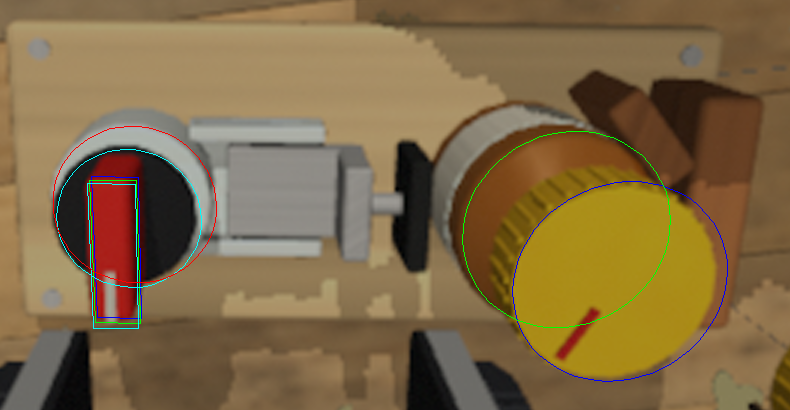

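Emit:
carry_out(commands=[{"jaw": 0.4,"translation": [0.009,-0.022,0],"turn": [0,0,-0.007]},{"jaw": 0.4,"translation": [0.009,-0.022,-0.01],"turn": [0,0,0]},{"jaw": 0.4,"translation": [0,0,-0.03],"turn": [0,0,0]},{"jaw": 0.4,"translation": [0,0,-0.03],"turn": [0,0,0]},{"jaw": 0.4,"translation": [0,0,-0.03],"turn": [0,0,0]},{"jaw": 0.4,"translation": [0,0,-0.03],"turn": [0,0,0]},{"jaw": 0.4,"translation": [0,0,-0.02],"turn": [0,0,0]},{"jaw": 0.4,"translation": [0,0,-0.01],"turn": [0,0,0]},{"jaw": 0.4,"translation": [0,0,0],"turn": [0,0,0]},{"jaw": 0.4,"translation": [0,0,0],"turn": [0,0,0]}], squeeze=60)

```text
t: 3.1
ee_pos: [0.4884, -0.2135, 0.0724]
ee_rot: [[0.992, 0.001, 0.129], [-0.129, -0.001, 0.992], [0.001, -1.0, -0.001]]
wrist_force: [-0.4, 0.5, 0.0]
finger_gap: 0.599
```

```bash
python3 - <<'E'
from cell import sensors, vision
from h import *
import cv2
for n in("wrist","scene"):
    c=vision.capture(n); im=c["pixels"][:,:,::-1]
    if n=="scene": im=cv2.resize(im[190:310,210:410],None,fx=4,fy=4,interpolation=cv2.INTER_CUBIC)
    cv2.imwrite(f"pics/{n}2.png",im)
E
```

```text
(no output)
```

View pics/wrist2.png

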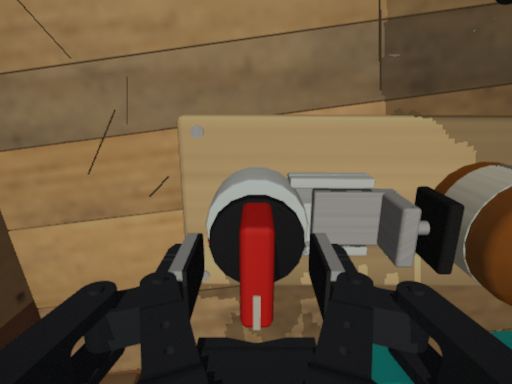

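View pics/scene2.png

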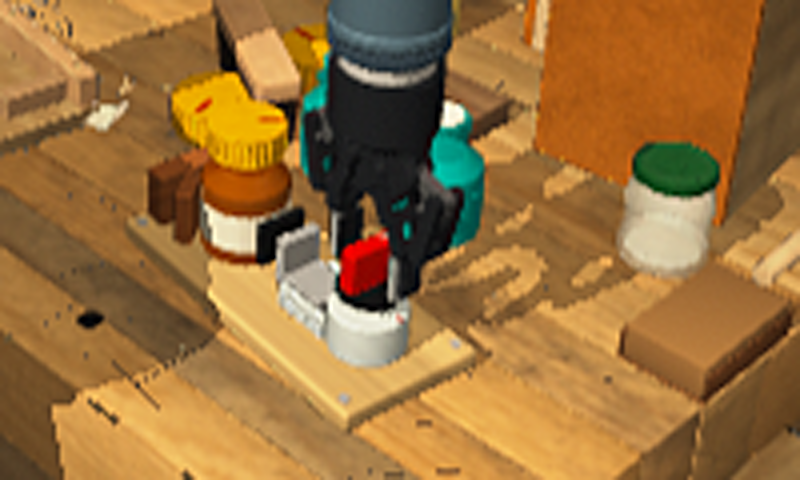

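The bar sits centred between the pads (column 257), so I'll close on it.

Emit:
carry_out(commands=[{"jaw": 1,"translation": [0,0,0],"turn": [0,0,0]},{"jaw": 1,"translation": [0,0,0],"turn": [0,0,0]},{"jaw": 1,"translation": [0,0,0],"turn": [0,0,0]},{"jaw": 1,"translation": [0,0,0],"turn": [0,0,0]},{"jaw": 1,"translation": [0,0,0],"turn": [0,0,0]},{"jaw": 1,"translation": [0,0,0],"turn": [0,0,0]}], squeeze=60)

```text
t: 3.8
ee_pos: [0.4881, -0.2136, 0.0716]
ee_rot: [[0.992, 0.001, 0.13], [-0.13, 0.0, 0.992], [0.001, -1.0, 0.0]]
wrist_force: [0.2, 2.7, 3.7]
finger_gap: 0.153
```

Emit:
carry_out(commands=[{"jaw": 1,"translation": [0,0,-0.003],"turn": [0,0,0]},{"jaw": 1,"translation": [0,0,-0.003],"turn": [0,0,0]},{"jaw": 1,"translation": [0,0,-0.002],"turn": [0,0,0]},{"jaw": 1,"translation": [0,0,0],"turn": [0,0,0]},{"jaw": 1,"translation": [0,0,0],"turn": [0,0,0]}])

```text
t: 4.3
ee_pos: [0.4881, -0.2136, 0.0637]
ee_rot: [[0.992, 0.001, 0.13], [-0.13, 0.0, 0.992], [0.001, -1.0, 0.0]]
wrist_force: [0.7, 3.7, 7.3]
finger_gap: 0.153
```

Emit:
carry_out(commands=[{"jaw": 1,"translation": [0,0,-0.0015],"turn": [0,0,0]},{"jaw": 1,"translation": [0,0,0],"turn": [0,0,0]},{"jaw": 1,"translation": [0,0,0],"turn": [0,0,0]}])

```text
t: 4.6
ee_pos: [0.4883, -0.2137, 0.0629]
ee_rot: [[0.992, 0.001, 0.13], [-0.13, -0.0, 0.992], [0.001, -1.0, -0.0]]
wrist_force: [-2.0, 4.9, 13.0]
finger_gap: 0.15
```

Emit:
carry_out(commands=[{"jaw": 1,"translation": [0,0,0],"turn": [0,0,-0.1]},{"jaw": 1,"translation": [0,0,0],"turn": [0,0,-0.1]},{"jaw": 1,"translation": [0,0,0],"turn": [0,0,-0.1]},{"jaw": 1,"translation": [0,0,0],"turn": [0,0,0]}])

```text
t: 5.0
ee_pos: [0.4882, -0.2139, 0.0629]
ee_rot: [[0.908, 0.001, 0.419], [-0.419, -0.0, 0.908], [0.001, -1.0, -0.0]]
wrist_force: [-2.2, 3.5, 14.0]
finger_gap: 0.154
```

```bash
python3 - <<'E'
from cell import sensors, vision
import numpy as np
s=sensors.state()
for k in("t","joints","wrist_force","wrist_torque","finger_gap"): print(k,np.round(s[k],3).tolist())
E
```

```text
t 5.0
joints [-0.636, 0.307, 1.833, -0.0, 1.001, -1.774]
wrist_force [-2.155, 3.483, 13.989]
wrist_torque [0.799, 0.467, -0.01]
finger_gap 0.154
```

Emit:
carry_out(commands=[{"jaw": 1,"translation": [0,0,0],"turn": [0,0,-0.1]},{"jaw": 1,"translation": [0,0,0],"turn": [0,0,-0.1]},{"jaw": 1,"translation": [0,0,0],"turn": [0,0,-0.1]},{"jaw": 1,"translation": [0,0,0],"turn": [0,0,-0.1]},{"jaw": 1,"translation": [0,0,0],"turn": [0,0,-0.1]},{"jaw": 1,"translation": [0,0,0],"turn": [0,0,-0.1]},{"jaw": 1,"translation": [0,0,0],"turn": [0,0,-0.1]},{"jaw": 1,"translation": [0,0,0],"turn": [0,0,-0.1]},{"jaw": 1,"translation": [0,0,0],"turn": [0,0,-0.1]},{"jaw": 1,"translation": [0,0,0],"turn": [0,0,-0.1]},{"jaw": 1,"translation": [0,0,0],"turn": [0,0,-0.06]},{"jaw": 1,"translation": [0,0,0],"turn": [0,0,0]},{"jaw": 1,"translation": [0,0,0],"turn": [0,0,0]}])

```text
t: 6.3
ee_pos: [0.4875, -0.2142, 0.0629]
ee_rot: [[0.082, -0.001, 0.997], [-0.997, -0.001, 0.082], [0.001, -1.0, -0.001]]
wrist_force: [-5.4, 2.6, 14.3]
finger_gap: 0.155
```

```bash
python3 - <<'E'
from cell import sensors, vision
import numpy as np,cv2
s=sensors.state()
for k in("t","joints","wrist_force","wrist_torque","finger_gap","ee_rot"): print(k,np.round(s[k],3).tolist())
c=vision.capture("wrist"); cv2.imwrite("pics/wrist3.png",c["pixels"][:,:,::-1])
E
```

```text
t 6.3
joints [-0.636, 0.306, 1.834, -0.002, 1.002, -0.717]
wrist_force [-5.372, 2.592, 14.319]
wrist_torque [0.47, 1.055, 0.219]
finger_gap 0.155
ee_rot [[0.082, -0.001, 0.997], [-0.997, -0.001, 0.082], [0.001, -1.0, -0.001]]
```

View pics/wrist3.png

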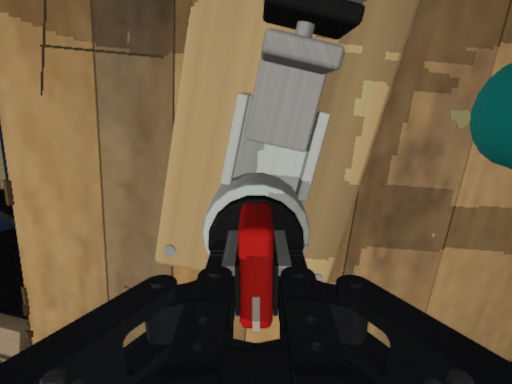

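Emit:
carry_out(commands=[{"jaw": 1,"translation": [0,0,0],"turn": [0,0,-0.03]},{"jaw": 1,"translation": [0,0,0],"turn": [0,0,-0.03]},{"jaw": 1,"translation": [0,0,0],"turn": [0,0,0]}])

```text
t: 6.65
ee_pos: [0.4876, -0.2142, 0.063]
ee_rot: [[0.024, -0.001, 1.0], [-1.0, -0.002, 0.024], [0.002, -1.0, -0.001]]
wrist_force: [-5.0, 2.9, 14.4]
finger_gap: 0.153
```

```bash
python3 - <<'E'
from cell import sensors, vision
import numpy as np,cv2
s=sensors.state()
for k in("t","wrist_force","wrist_torque","finger_gap","ee_rot"): print(k,np.round(s[k],3).tolist())
E
```

```text
t 6.65
wrist_force [-4.991, 2.917, 14.437]
wrist_torque [0.563, 0.996, 1.644]
finger_gap 0.153
ee_rot [[0.024, -0.001, 1.0], [-1.0, -0.002, 0.024], [0.002, -1.0, -0.001]]
```

The torque jumped from 0.22 to 1.64 N m, so the knob is at its stop. I'll let it rise while still holding it, then release.

Emit:
carry_out(commands=[{"jaw": 1,"translation": [0,0,0.003],"turn": [0,0,0.01]},{"jaw": 1,"translation": [0,0,0.003],"turn": [0,0,0.01]},{"jaw": 1,"translation": [0,0,0.003],"turn": [0,0,0]},{"jaw": 1,"translation": [0,0,0],"turn": [0,0,0]},{"jaw": 0.4,"translation": [0,0,0],"turn": [0,0,0]},{"jaw": 0.4,"translation": [0,0,0],"turn": [0,0,0]},{"jaw": 0.4,"translation": [0,0,0],"turn": [0,0,0]},{"jaw": 0.4,"translation": [0,0,0],"turn": [0,0,0]},{"jaw": 0.4,"translation": [0,0,0],"turn": [0,0,0]}])

```text
t: 7.55
ee_pos: [0.4876, -0.2136, 0.0705]
ee_rot: [[0.041, -0.0, 0.999], [-0.999, 0.0, 0.041], [-0.0, -1.0, -0.0]]
wrist_force: [-0.1, -0.4, 0.0]
finger_gap: 0.599
```

Emit:
carry_out(commands=[{"jaw": 0.4,"translation": [0,0,0.03],"turn": [0,0,0]},{"jaw": 0.4,"translation": [0,0,0.04],"turn": [0,0,0]},{"jaw": 0,"translation": [0,0,0.04],"turn": [0,0,-0.1]},{"jaw": 0,"translation": [-0.01,0.02,0.04],"turn": [0,0,-0.14]},{"jaw": 0,"translation": [-0.01,0.025,0],"turn": [0,0,-0.14]},{"jaw": 0,"translation": [-0.01,0.025,0],"turn": [0,0,-0.14]},{"jaw": 0,"translation": [0,0.025,0],"turn": [0,0,-0.14]},{"jaw": 0,"translation": [0,0.025,0],"turn": [0,0,-0.14]},{"jaw": 0,"translation": [0,0,0],"turn": [0,0,0]},{"jaw": 0,"translation": [0,0,0],"turn": [0,0,0]}])

```text
t: 8.55
ee_pos: [0.4578, -0.0935, 0.2209]
ee_rot: [[-0.686, 0.0, 0.728], [-0.728, -0.0, -0.686], [0.0, -1.0, 0.001]]
wrist_force: [0.5, -0.0, 0.1]
finger_gap: 1.002
```

```bash
python3 - <<'E'
from cell import sensors, vision
from h import *
import cv2
s=sensors.state()
for k in("t","joints","ee_pos","ee_rot","finger_gap","wrist_force"): print(k,np.round(s[k],4).tolist())
c=vision.capture("wrist")
np.savez("wrist4.npz",T=wT(s,c),**c)
im=c["pixels"]
cv2.imwrite("pics/wrist4.png",cv2.resize(im[:,:,::-1],None,fx=1.56,fy=1.56,interpolation=cv2.INTER_CUBIC))
E
```

```text
t 8.55
joints [-0.4562, -0.0567, 1.8796, -0.0003, 1.3183, 0.2994]
ee_pos [0.4578, -0.0935, 0.2209]
ee_rot [[-0.6856, 0.0003, 0.728], [-0.728, -0.0005, -0.6856], [0.0002, -1.0, 0.0006]]
finger_gap 1.0017
wrist_force [0.5403, -0.0367, 0.0956]
```

View pics/wrist4.png

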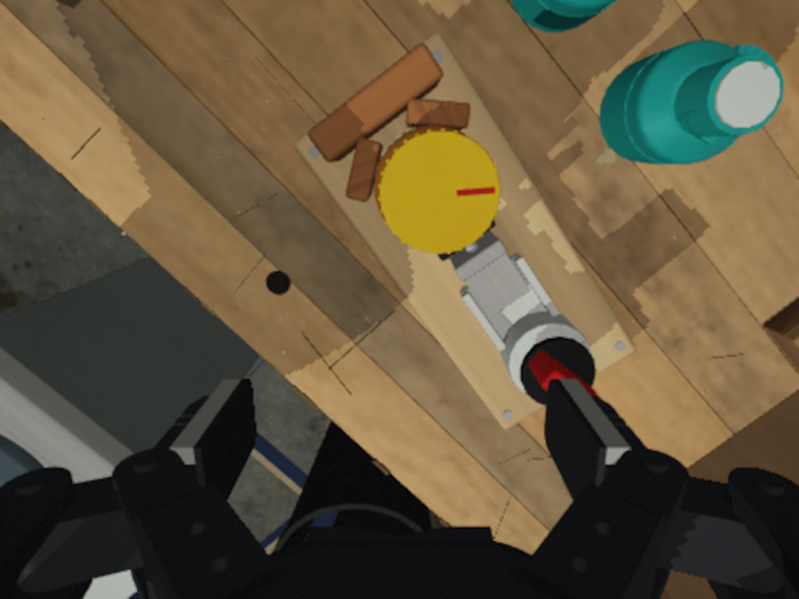

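```bash
python3 - <<'E'
from h import *
import cv2
w=dict(np.load("wrist4.npz"));T=w["T"]
hsv=cv2.cvtColor(w["pixels"],cv2.COLOR_RGB2HSV);h,s,v=cv2.split(hsv)
m=((h>20)&(h<32)&(s>200)&(v>150)).astype(np.uint8)
m=cv2.morphologyEx(m,cv2.MORPH_CLOSE,np.ones((9,9)))
n,l,st,ce=cv2.connectedComponentsWithStats(m);i=1+np.argmax(st[1:,4]);print(st[i],ce[i])
cnt=max(cv2.findContours((l==i).astype(np.uint8),cv2.RETR_EXTERNAL,cv2.CHAIN_APPROX_NONE)[0],key=len)
e=cv2.fitEllipse(cnt);print(e)
for z in(.125,.127):
    P=np.array([ray(w,q[0],z,T)[:2] for q in cnt]);(cc,r)=cv2.minEnclosingCircle(P.astype(np.float32));print(z,P.mean(0),cc,r, ray(w,e[0],z,T))
f=lambda p:((np.array(p)+.5)/1.56-.5)
a,b=ray(w,f((458,192.5)),.125,T),ray(w,f((494,190)),.125,T)
print("line ang",np.degrees(np.arctan2(*(b-a)[1::-1])),a,b)
# knob bar
p=[ray(w,f(q),.1,T) for q in((535,352),(560,385))];print(np.degrees(np.arctan2(*(p[1]-p[0])[1::-1])))
E
```

```text
[ 242   83   79   80 4763] [281.10455595 122.38463153]
((281.100341796875, 122.38396453857422), (76.18013000488281, 77.87825012207031), 21.95879364013672)
0.125 [ 0.50730633 -0.0676998 ] (0.5067319869995117, -0.06853459775447845) 0.029375547543168068 [ 0.50756866 -0.06778369  0.125     ]
0.127 [ 0.50729614 -0.0674824 ] (0.5067265629768372, -0.0683102086186409) 0.02913064882159233 [ 0.50755627 -0.06756559  0.127     ]
line ang -39.358680243214664 [ 0.51382981 -0.07451191  0.125     ] [ 0.52708654 -0.08538511  0.125     ]
-95.29396831254523
```

Emit:
carry_out(commands=[{"jaw": 0,"translation": [0.025,0.013,0],"turn": [0,0,0]},{"jaw": 0,"translation": [0.0245,0.0128,0],"turn": [0,0,0]},{"jaw": 0,"translation": [0,0,-0.03],"turn": [0,0,0]},{"jaw": 0,"translation": [0,0,-0.03],"turn": [0,0,0]},{"jaw": 0,"translation": [0,0,-0.03],"turn": [0,0,0]},{"jaw": 0,"translation": [0,0,-0.022],"turn": [0,0,0]},{"jaw": 0,"translation": [0,0,-0.01],"turn": [0,0,0]},{"jaw": 0,"translation": [0,0,-0.01],"turn": [0,0,0]},{"jaw": 0,"translation": [0,0,0],"turn": [0,0,0]},{"jaw": 0,"translation": [0,0,0],"turn": [0,0,0]}])

```text
t: 9.6
ee_pos: [0.5079, -0.0684, 0.0896]
ee_rot: [[-0.688, 0.001, 0.725], [-0.725, -0.0, -0.688], [-0.0, -1.0, 0.001]]
wrist_force: [-0.1, -0.6, 0.4]
finger_gap: 0.996
```

```bash
python3 - <<'E'
from cell import sensors, vision
from h import *
import cv2
for n in("wrist","scene","top"):
    c=vision.capture(n); im=c["pixels"][:,:,::-1]
    if n=="scene": im=cv2.resize(im[190:290,210:360],None,fx=5,fy=5,interpolation=cv2.INTER_CUBIC)
    if n=="top": im=cv2.resize(im[180:260,250:380],None,fx=5,fy=5,interpolation=cv2.INTER_CUBIC)
    cv2.imwrite(f"pics/{n}5.png",im)
E
```

```text
(no output)
```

View pics/wrist5.png

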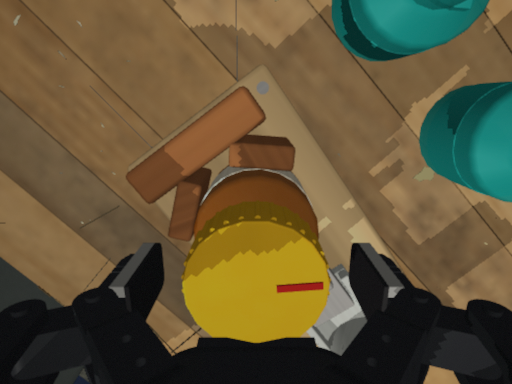

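View pics/scene5.png

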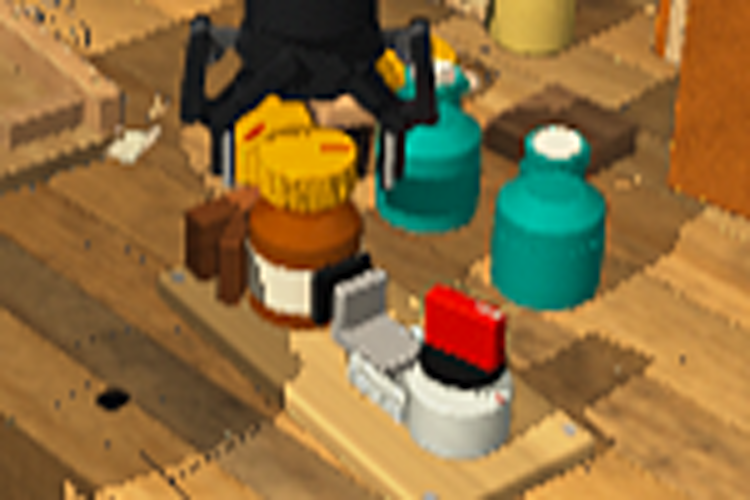

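View pics/top5.png

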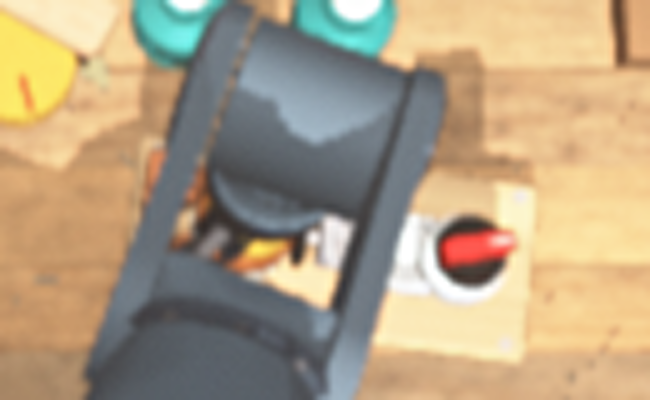

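The knob bar now lies along the board, the jaw is on the jar, and the lid (centre col 257) is between the fingers. I'll close the gripper.

Emit:
carry_out(commands=[{"jaw": 1,"translation": [0,0,0],"turn": [0,0,0]},{"jaw": 1,"translation": [0,0,0],"turn": [0,0,0]},{"jaw": 1,"translation": [0,0,0],"turn": [0,0,0]},{"jaw": 1,"translation": [0,0,0],"turn": [0,0,0]},{"jaw": 1,"translation": [0,0,0],"turn": [0,0,0]}], squeeze=60)

```text
t: 10.25
ee_pos: [0.5078, -0.0681, 0.0896]
ee_rot: [[-0.688, 0.001, 0.726], [-0.726, -0.001, -0.688], [-0.0, -1.0, 0.001]]
wrist_force: [-1.7, 0.6, 5.6]
finger_gap: 0.658
```

```bash
cat > st.py <<'E'
from cell import sensors, vision
from h import *
import cv2,sys
s=sensors.state()
for k in("t","joints","ee_pos","wrist_force","wrist_torque","finger_gap"): print(k,np.round(s[k],4).tolist())
print("yaw",np.arctan2(s["ee_rot"][1][2],s["ee_rot"][0][2]))
if len(sys.argv)>1:
    n=sys.argv[1]
    c=vision.capture("wrist");cv2.imwrite(f"pics/w{n}.png",c["pixels"][:,:,::-1]); np.savez(f"w{n}.npz",T=wT(s,c),**c)
    c=vision.capture("scene");cv2.imwrite(f"pics/s{n}.png",cv2.resize(c["pixels"][190:290,210:360,::-1],None,fx=5,fy=5,interpolation=cv2.INTER_CUBIC))
E
python3 st.py 6
```

```text
t 10.25
joints [-0.3652, 0.2215, 1.8756, -0.0002, 1.0432, 0.3938]
ee_pos [0.5078, -0.0681, 0.0896]
wrist_force [-1.6927, 0.586, 5.5681]
wrist_torque [-0.0191, 0.2045, 0.1066]
finger_gap 0.6585
yaw -0.7588661407267046
```

View pics/s6.png

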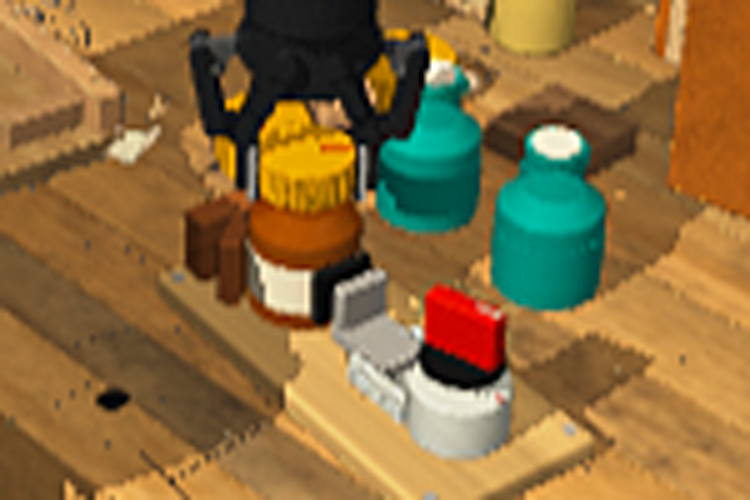

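View pics/w6.png

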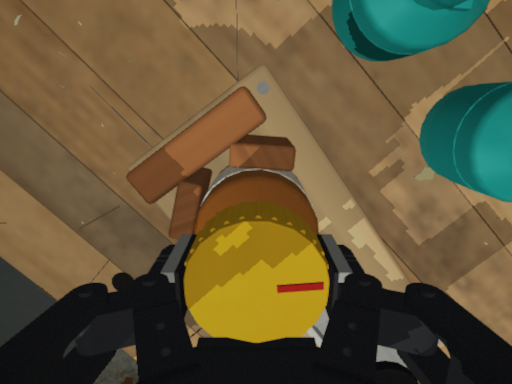

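Emit:
carry_out(commands=[{"jaw": 1,"translation": [0,0,0.0002],"turn": [0,0,0.08]},{"jaw": 1,"translation": [0,0,0.0002],"turn": [0,0,0.08]},{"jaw": 1,"translation": [0,0,0.0002],"turn": [0,0,0.08]},{"jaw": 1,"translation": [0,0,0.0002],"turn": [0,0,0.08]},{"jaw": 1,"translation": [0,0,0.0002],"turn": [0,0,0.08]},{"jaw": 1,"translation": [0,0,0],"turn": [0,0,0]}])

```text
t: 10.95
ee_pos: [0.508, -0.0679, 0.0905]
ee_rot: [[-0.351, 0.002, 0.936], [-0.936, -0.0, -0.351], [-0.0, -1.0, 0.002]]
wrist_force: [-0.4, 0.5, 5.5]
finger_gap: 0.667
```

```bash
python3 st.py 7
```

```text
t 10.95
joints [-0.3651, 0.2201, 1.8751, 0.0003, 1.0448, -0.0069]
ee_pos [0.508, -0.0679, 0.0905]
wrist_force [-0.3556, 0.5209, 5.5088]
wrist_torque [0.1284, -0.0505, 0.2249]
finger_gap 0.667
yaw -0.35830612758594343
```

View pics/w7.png

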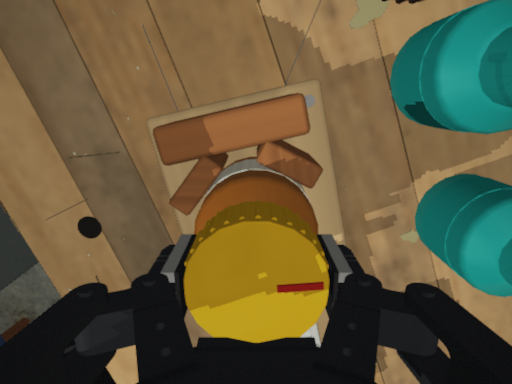

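View pics/s7.png

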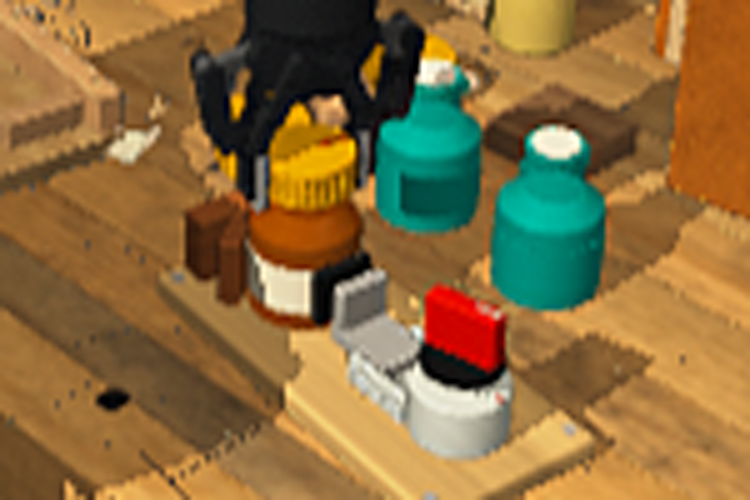

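The lid turns with the gripper, since the red line hasn't moved in the wrist view, and the jar's band hasn't moved in the scene view. I'll keep turning.

Emit:
carry_out(commands=[{"jaw": 1,"translation": [0,0,0.0002],"turn": [0,0,0.08]},{"jaw": 1,"translation": [0,0,0.0002],"turn": [0,0,0.08]},{"jaw": 1,"translation": [0,0,0.0002],"turn": [0,0,0.08]},{"jaw": 1,"translation": [0,0,0.0002],"turn": [0,0,0.08]},{"jaw": 1,"translation": [0,0,0.0002],"turn": [0,0,0.08]},{"jaw": 1,"translation": [0,0,0.0002],"turn": [0,0,0.08]},{"jaw": 1,"translation": [0,0,0.0002],"turn": [0,0,0.08]},{"jaw": 1,"translation": [0,0,0],"turn": [0,0,0]}])

```text
t: 11.85
ee_pos: [0.5077, -0.0679, 0.0918]
ee_rot: [[0.199, 0.001, 0.98], [-0.98, -0.0, 0.199], [0.0, -1.0, 0.001]]
wrist_force: [-0.7, 1.0, 5.7]
finger_gap: 0.663
```

```bash
python3 st.py 8
```

```text
t 11.85
joints [-0.3651, 0.218, 1.8746, 0.0002, 1.048, -0.566]
ee_pos [0.5077, -0.0679, 0.0918]
wrist_force [-0.6674, 0.9538, 5.7458]
wrist_torque [0.1046, -0.022, 0.1156]
finger_gap 0.6632
yaw 0.2007963892509671
```

View pics/w8.png

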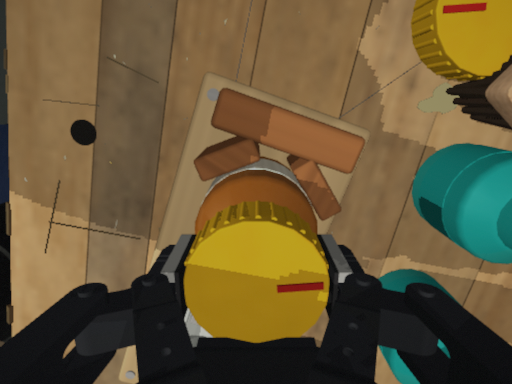

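View pics/s8.png

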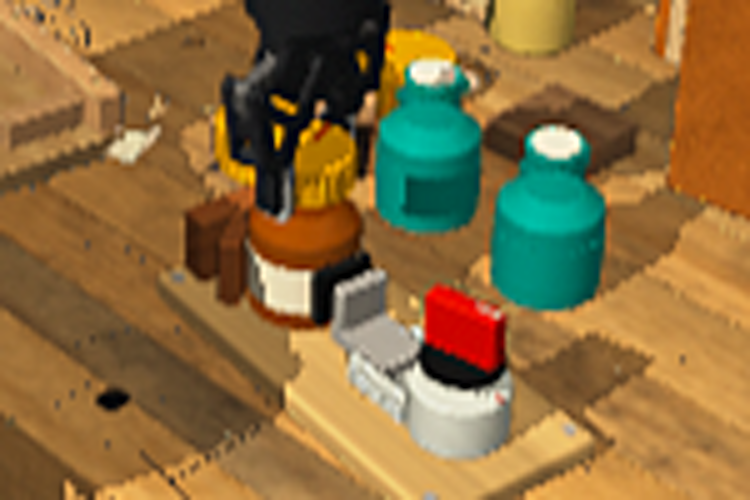

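Emit:
carry_out(commands=[{"jaw": 1,"translation": [0,0,0.0001],"turn": [0,0,0.05]},{"jaw": 1,"translation": [0,0,0.0001],"turn": [0,0,0.05]},{"jaw": 1,"translation": [0,0,0.0001],"turn": [0,0,0.05]},{"jaw": 1,"translation": [0,0,0],"turn": [0,0,0]}])

```text
t: 12.35
ee_pos: [0.5079, -0.068, 0.0924]
ee_rot: [[0.343, 0.001, 0.939], [-0.939, -0.0, 0.343], [0.001, -1.0, 0.001]]
wrist_force: [-1.3, 1.4, 8.0]
finger_gap: 0.663
```

Emit:
carry_out(commands=[{"jaw": 1,"translation": [0,0,0.0001],"turn": [0,0,0.05]},{"jaw": 1,"translation": [0,0,0.0001],"turn": [0,0,0.05]},{"jaw": 1,"translation": [0,0,0.0001],"turn": [0,0,0.05]},{"jaw": 1,"translation": [0,0,0],"turn": [0,0,0]}])

```text
t: 12.75
ee_pos: [0.5081, -0.0681, 0.093]
ee_rot: [[0.479, 0.002, 0.878], [-0.878, -0.001, 0.479], [0.002, -1.0, 0.001]]
wrist_force: [-1.5, 1.3, 10.2]
finger_gap: 0.66
```

```bash
python3 st.py 9
```

```text
t 12.75
joints [-0.3651, 0.2162, 1.8736, -0.0001, 1.0498, -0.8651]
ee_pos [0.5081, -0.0681, 0.093]
wrist_force [-1.547, 1.2698, 10.2324]
wrist_torque [0.1685, 0.2489, 0.0972]
finger_gap 0.66
yaw 0.5000454992354448
```

View pics/w9.png

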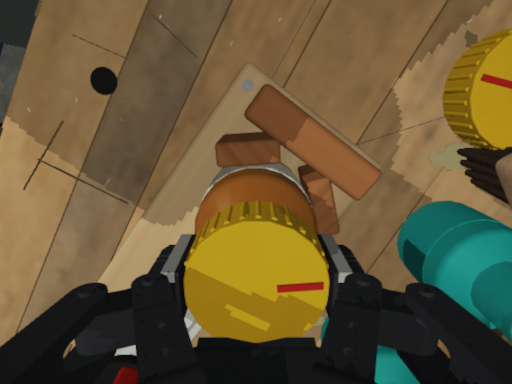

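View pics/s9.png

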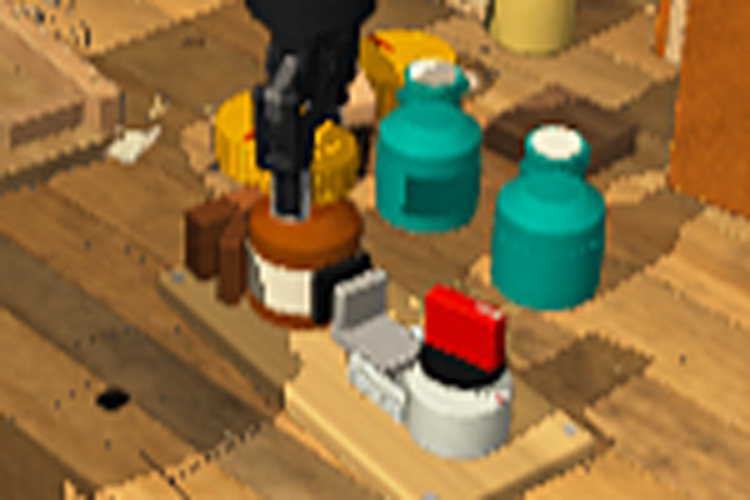

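Turned 1.26 rad with no slip, and the upward force rose from 5.7 to 10.2 N, which fits the lid popping up. I'll lift gently and watch the force.

Emit:
carry_out(commands=[{"jaw": 1,"translation": [0,0,0.001],"turn": [0,0,0]},{"jaw": 1,"translation": [0,0,0.001],"turn": [0,0,0]},{"jaw": 1,"translation": [0,0,0.001],"turn": [0,0,0]},{"jaw": 1,"translation": [0,0,0],"turn": [0,0,0]}])

```text
t: 13.25
ee_pos: [0.5071, -0.0678, 0.0945]
ee_rot: [[0.479, -0.0, 0.878], [-0.878, 0.0, 0.479], [-0.0, -1.0, -0.0]]
wrist_force: [1.0, -0.0, -0.8]
finger_gap: 0.659
```

Emit:
carry_out(commands=[{"jaw": 1,"translation": [0,0,0.003],"turn": [0,0,0]},{"jaw": 1,"translation": [0,0,0.004],"turn": [0,0,0]},{"jaw": 1,"translation": [0,0,0.005],"turn": [0,0,0]},{"jaw": 1,"translation": [0,0,0.005],"turn": [0,0,0]},{"jaw": 1,"translation": [0,0,0.005],"turn": [0,0,0]},{"jaw": 1,"translation": [0,0,0.004],"turn": [0,0,0]},{"jaw": 1,"translation": [0,0,0.003],"turn": [0,0,0]},{"jaw": 1,"translation": [0,0,0],"turn": [0,0,0]},{"jaw": 1,"translation": [0,0,0],"turn": [0,0,0]},{"jaw": 1,"translation": [0,0,0],"turn": [0,0,0]},{"jaw": 1,"translation": [0,0,0],"turn": [0,0,0]}])

```text
t: 14.35
ee_pos: [0.5071, -0.0678, 0.1235]
ee_rot: [[0.48, -0.001, 0.877], [-0.877, 0.0, 0.48], [-0.0, -1.0, -0.0]]
wrist_force: [0.7, 1.2, -0.9]
finger_gap: 0.662
```

```bash
python3 st.py 10; python3 - <<'E'
from h import *
from cell import vision
import cv2
w=dict(np.load("w10.npz"));print(w["T"][:3,3])
c=vision.capture("scene");np.savez("s10.npz",**c)
im=cv2.resize(c["pixels"][200:280,230:330,::-1],None,fx=7,fy=7,interpolation=cv2.INTER_CUBIC)
for z in (.12,.135):
    r=.019 if z==.12 else .03
    cv2.polylines(im,[np.array([((proj(c,(.507+r*np.cos(a),-.068+r*np.sin(a),z))-[230,200]+.5)*7-.5).round().astype(int) for a in np.linspace(0,6.28,50)])],True,(255,0,0),1)
cv2.imwrite("pics/s10o.png",im)
E
```

```text
t 14.35
joints [-0.3653, 0.1685, 1.8575, -0.0, 1.1162, -0.8661]
ee_pos [0.5071, -0.0678, 0.1235]
wrist_force [0.6902, 1.1557, -0.8639]
wrist_torque [-0.0393, -0.0305, 0.0118]
finger_gap 0.6616
yaw 0.5007604456065029
[ 0.47208688 -0.00540979  0.26677243]
```

View pics/s10o.png

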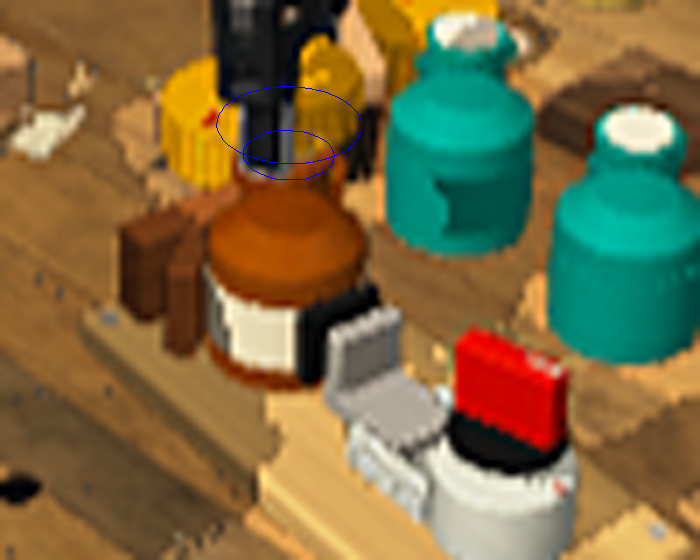

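View pics/s10.png

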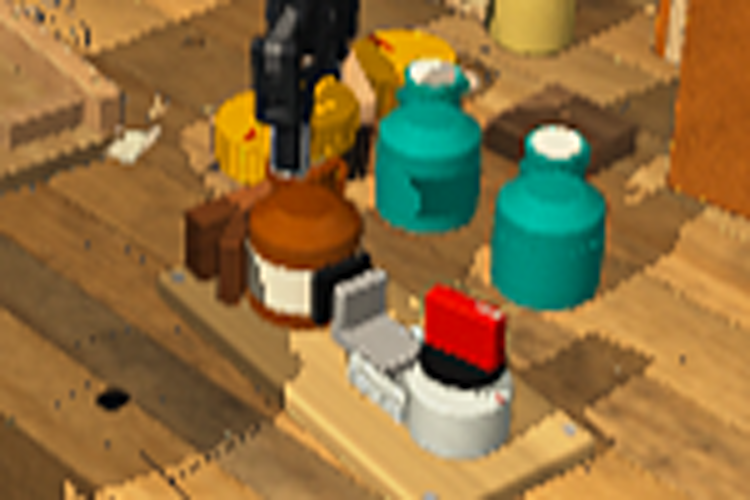

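View pics/w10.png

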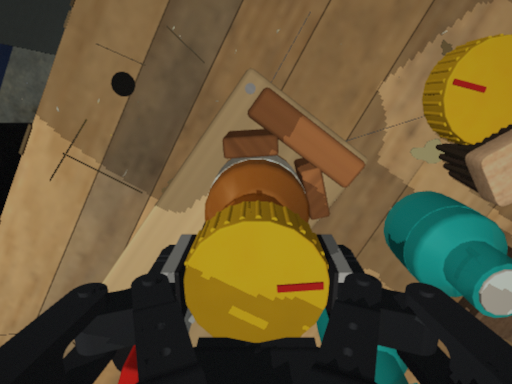

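The lid's lower edge matches the 0.135 m outline, about 15 mm above the mouth. It's level, the contact force is gone, the jar is standing and the knob is up along the board. I'll hand it in.

```bash
python3 -c "
from cell import sign_off
print(sign_off())"
```

```text
the job is handed in; nothing more can be done
None
```

The job is handed in: the jar is clamped, and the lid is off and held level above its mouth. It took about 14.5 s of the 51 s allowed; `sign_off()` reported no verdict.

**What I did**
- **Knob:** I pressed the lock knob to its stop (13 N) and turned it clockwise 1.36 rad, where the torque jumped to 1.64 N m. I let it spring up while still holding it, then released it.
- **Lid:** I gripped it at 60 N and turned it 1.26 rad counterclockwise. It did not slip in the grip and the jar did not turn. Then I lifted it straight up about 30 mm.

**Last checks**
- **Lid height:** its lower edge is about 15 mm above the mouth, judged by overlaying its outline on the scene picture.
- **Lid position:** it is within about 2 mm of where the jar's axis was measured, and the tool is vertical.
- **Contact:** the wrist carries only about the lid's weight (-0.9 N vertical), so the lid is clear of the jar. The gripper opening is unchanged, so it still holds the lid.
- **Jar and knob:** in the last scene picture the jar stands upright in the holder, and the knob is up with its bar along the board.
- **Bystanders:** nothing nearby looked moved in the last pictures; I did not measure each one.

**One disagreement:** a rough pixel estimate of the bar's angle after locking came out about 10 degrees past its stop. I took that as click error, because the tool angle and the torque jump both put the knob at the stop.

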